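# Seat a knitting needle in the length gauge

### The arm

A 7-joint arm with a two-finger parallel gripper is mounted at the origin on a cart in front of the work surface, level with it; the furniture and walls round the work are solid. World frame = base frame: x ahead of the robot, y to its left, z up, the work surface at z = 0. Lengths are in m, angles in rad, forces in N, time in s.
With the tool pointing down it reaches from about 0.375 to 0.925 m from the base axis. Payload 3.1 kg.
Tool frame: the origin (TCP) lies between the finger pads; the fingertips stand 17 mm ahead of it and the grasp point (between the pads) lies 2 mm behind it; z points along the fingers, y is the line along which they close (so a half turn about z gives the same grasp; the last joint's range is limited). The gripper opens to 85 mm and grips with 20 to 120 N. Pads are 22 mm wide; open, the fingers measure 114 mm over their backs; the gripper's body (76 mm by 85 mm) begins 54 mm behind the grasp point. The pads swing forward as they close: fully open they stand 13 mm farther back than shut.
Start: joints at [-1.288, 0.383, 0.044, 1.598, -0.018, 1.161, -0.05], TCP at [0.242, 0.603, 0.248] pointing down, gripper open.
Joint ranges: [-2.61, 2.61], [-0.41, 2.15], [-1.48, 1.57], [0, 2.5], [-1.57, 4.71], [0.05, 1.97], [-2.85, 2.85]. Speed limits (rad/s): [2.79, 2.79, 3.14, 3.14, 3.14, 3.14, 3.14].

### API

Orientations are given as [roll, pitch, yaw] about the fixed x, y, z axes, in that order (R = Rz(yaw) Ry(pitch) Rx(roll)).
In Python, from cell import sense, snapshot, finish_job gives the robot as it stands.
- The arm moves only by the tool servo_tool, never from a script. Its argument "targets" is a list of rows, each a list of 4 numbers: the shift along the world's x, y, z scaled (see below), then the turn about the world's z scaled (see below). In form: [[x, y, z, spin], ...]. A call has exactly 5 rows; each row shifts and turns the commanded pose from where the row before left it; what a row does not reach is not made up. The controller multiplies each number of a shift by 30 cm and each number of a turn by 5 degrees. A row lasts 1/8 s, in which the tool goes at most 62.5 mm and 10.7 degrees, less where a joint would pass 70% of its speed; a pose out of reach is approached as far as the arm can. A call with a number of a shift or a turn outside -1 to 1 is refused whole. A call with a gripper value outside its range is refused whole. "gripper" is the opening, from -1 (shut) to 1 (fully open), so that 0 is half open, set as the call begins (left out, the last holds). The fingers move at their own pace and stop on an object; "newtons" is the grip in N (left out, the last holds). Time passes only in rows, so rows that do not move let the fingers close, or fill a call up. It gives the time, the measured TCP pose, the force, the opening and the grip force at its end, in the units of the state.
- sense(): the state, without advancing time (a new reading comes with each control period).
- snapshot(name): name is "scene" or "top" or "wrist"; returns a dict with "color" (400x640x3 uint8, red, green, blue), "fx", "fy", "cx", "cy" (pixels), "D" ([k1, k2, p1, p2, k3] as OpenCV has them; the pictures are not rectified), "camera_from_world" (4x4, takes a point from world to camera coordinates); the wrist camera has in their place "hand_eye" (4x4, takes a point from camera to tool coordinates, whose origin is the TCP and whose axes are the flange's). Camera axes: x right, y up, looking along -z (the intrinsics and any distortion apply to the point x, -y, -z); pixel columns grow to the right and rows downward; lengths in m; the calibration is good to about 2 mm. A picture is of the moment at which its call begins: read the wrist's pose just before it. There is no depth.
- finish_job(): hands the job in; it is judged then, once.
The state is a dict: "t": time; "joint_positions": joint angles; "joint_vel": joint speeds; "effort": joint torques, N m; "eef_pos": TCP position; "tcp_rot": TCP orientation; "wrist_force": force on the tool from outside, world axes, zero at the start; "wrist_torque": the same for the moment, N m; "gripper_width": finger opening in m; "finger_force": force on a finger pad.
Only numpy, scipy, OpenCV 4.12 (cv2) and the standard library are available. Lean on these libraries where they do the work, as an engineer would, in place of code of your own. Each camera call takes 0.05 s, during which the arm holds its last target. There are 200 camera calls.

### The job

Take the long wooden knitting needle with the round ball knob from its rest and lay it in the V-groove of the wooden length gauge with its point towards the hood. Then push it gently along the groove, under the hood, until you feel its point press on the sprung stop hidden inside (only a few newtons, never ram the stop to its full depth), and leave it lying there against the stop. Leave the short needle and the other goods where they are.

Things in the scene. Friction and masses are not known exactly. Their poses are not given: they have to be found in the camera images.
- needle: long plain wooden knitting needle, 60 to 125 g, 275 mm overall: shaft 16 mm in diameter, 14 mm tapered point at +y, ball knob 26 mm in diameter at the tail. Own y axis along the shaft to the point; it may roll about it. Origin on the shaft's axis, 120 mm behind the point, near the balance point. Starts in a rest, point to the robot's left, axis 40 mm above the table, origin over the rest's middle
- needle_tip (a point): end of the needle's point, on the shaft's axis
- needle_tail (a point): rear end of the needle's ball knob, on the shaft's axis: the place to push
- short_needle: bystander: the other wooden needle, 16 mm shaft, only 184 mm long, with a flat disc knob, lying in the other rest; origin on its shaft's axis 85 mm behind the point
- rest_a: fixed wooden rest, 36x110 mm, 8 mm base, that holds the long needle (left or right place): two V posts 90 mm apart, each 12 mm long and 40 mm high, with finger room between them. Origin under its middle, y along the needle
- gauge: fixed wooden length gauge, base 64x290x12 mm, origin on the table, y = groove direction towards the hood. 90 degree V-groove at x = 0 in two parts, y -155 to -135 and -60 to 110 mm, walls 45 mm wide over all and 56 mm high; a needle in it has its axis 50 mm above the table. Between the parts an open finger window down to the base. Behind y = -155 mm the knob overhangs
- groove (a point): on the axis of a needle in the groove, at y = -105 mm of the gauge and 50 mm above the table, in the finger window: a needle laid with its origin here has its point 20 mm short of the hood's mouth. Axes as the gauge
- hood: wooden hood fixed over the far part of the groove: 60 mm wide, from y = 35 to 124 mm of the gauge (same origin and axes), top 86 mm above the table with a brass screw to 91 mm; mouth open, far end closed. Inside is the end stop, a sprung pin 25 to 45 mm past the mouth (out of sight, set differently each time); it yields 1.5 N per mm and bottoms at 14 N, which must not happen
- hood_mouth (a point): centre of the hood's mouth, on the axis of a needle in the groove; axes as the gauge. 8 mm inside it a sprung ball presses on top of the needle: the point lifts it when 13 to 22 mm deep (up to about 6 N, not yet the stop), and from there the needle slides with a drag of about 1 to 4 N and stays where it is left
- hairtie_card: violet flower hair tie on a brown card, 158x90x16 mm, lying to the right of the gauge; bystander, origin under its centre
- scrubby: rose crochet face scrubby with a card on it, 88x88x44 mm, lying to the left; bystander, origin under its centre
- coasters: round mustard stack of crochet coasters, 132x135x37 mm, lying at the left front; bystander, origin under its centre
- case: pink-and-green striped crochet glasses sleeve, 208x91x25 mm, lying at the right; bystander, origin under its centre

How it is judged:
By the outcome, as a careful person would: the job done as asked, in the order asked, and still so for the second after the job is handed in, with the robot touching nothing.
It also fails if it takes over 58 s, if anything falls off the work surface, if the arm or the gripper's body presses on something with over 40 N, if the wrist force passes 120 N, or if a joint passes its speed limit or range.

## Working session

There is one attempt and no reset: what is moved stays moved. The work goes in short steps, Python scripts to look and compute and a tool call to move; the robot and the scene stay as the last step left them, time stands still between calls to the robot, and variables do not carry over. Pictures are saved under pics/ and viewed, at most 10 in all, crops included, and the job is handed in when it is done.

Besides the shell and the picture viewer there is one more tool, called after "Call:" in YAML: its name, and indented under it one key for each argument. servo_tool: Moves the arm, as the interface text tells. Its arguments: {"type":"object","properties":{"targets":{"type":"array","items":{"type":"array","items":{"type":"number"}}},"gripper":{"type":"number"},"newtons":{"type":"number"}},"required":["targets"]}

```bash
mkdir -p pics; python3 - <<'E'
from cell import sense,snapshot
import cv2
s=sense();print({k:s[k] for k in('t','eef_pos','tcp_rot','wrist_force','gripper_width')})
for n in('scene','top'):
    d=snapshot(n);cv2.imwrite(f'pics/{n}0.png',cv2.cvtColor(d['color'],cv2.COLOR_RGB2BGR));print(n,d['fx'],d['cx'],d['D'],d['camera_from_world'])
E
```

```text
{'t': 0.0, 'eef_pos': array([0.24123341, 0.60261805, 0.24687384]), 'tcp_rot': array([-3.13895811e+00,  1.10657978e-04,  2.76091387e+00]), 'wrist_force': array([-0.04397752, -0.14168294,  0.15574102]), 'gripper_width': 0.08514879130560467}
scene 386.56536865660115 313.1894659136409 [-0.05858455  0.          0.          0.          0.        ] [[ 0.49881316 -0.86670565  0.00259796 -0.27499791]
 [ 0.61067068  0.35358185  0.70856277 -0.36657379]
 [-0.61503394 -0.35185394  0.70564301 -1.04831518]
 [ 0.          0.          0.          1.        ]]
top 361.71769169042295 322.21394587047126 [-0.06422473  0.          0.          0.          0.        ] [[-0.11013091 -0.99391227 -0.00309491  0.02190226]
 [ 0.96923496 -0.10808512  0.22113614 -0.52319634]
 [-0.22012444  0.02135422  0.97523804 -0.97939845]
 [ 0.          0.          0.          1.        ]]
```

View pics/top0.png

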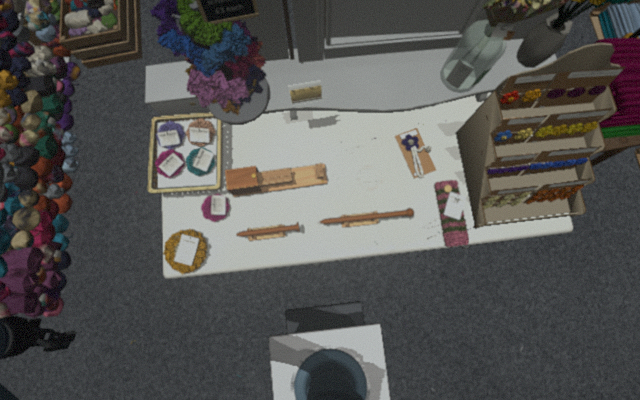

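View pics/scene0.png

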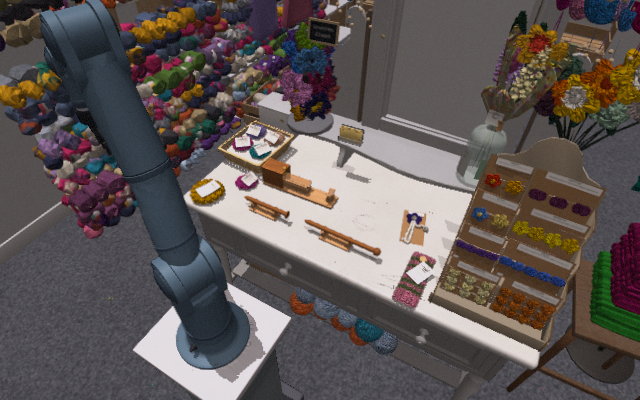

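Long needle lies in the right rest: in the top view its tip is at about (322,222) and its knob at (413,213). The gauge runs from its hood, about (242,178), to its open end at about (326,172). I'll enlarge both.

```bash
python3 - <<'E'
import cv2,numpy as np
a=cv2.imread('pics/top0.png')[155:245,220:420];b=cv2.imread('pics/scene0.png')[150:260,240:390]
a=cv2.convertScaleAbs(a,alpha=1.5)
cv2.imwrite('pics/topc.png',cv2.resize(a,None,fx=4,fy=4,interpolation=cv2.INTER_CUBIC))
cv2.imwrite('pics/scenec.png',cv2.resize(b,None,fx=5,fy=5,interpolation=cv2.INTER_CUBIC))
E
```

```text
(no output)
```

View pics/topc.png

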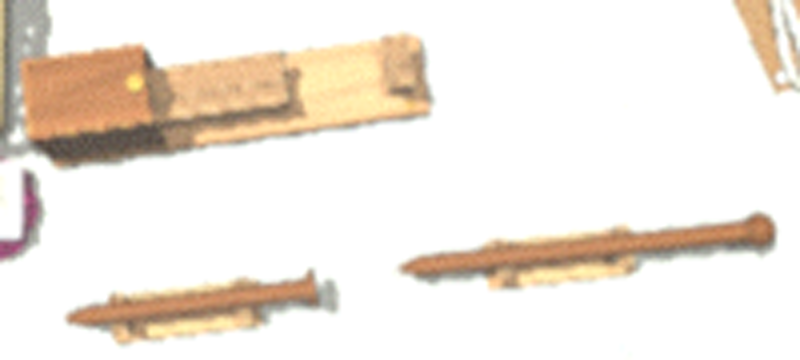

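View pics/scenec.png

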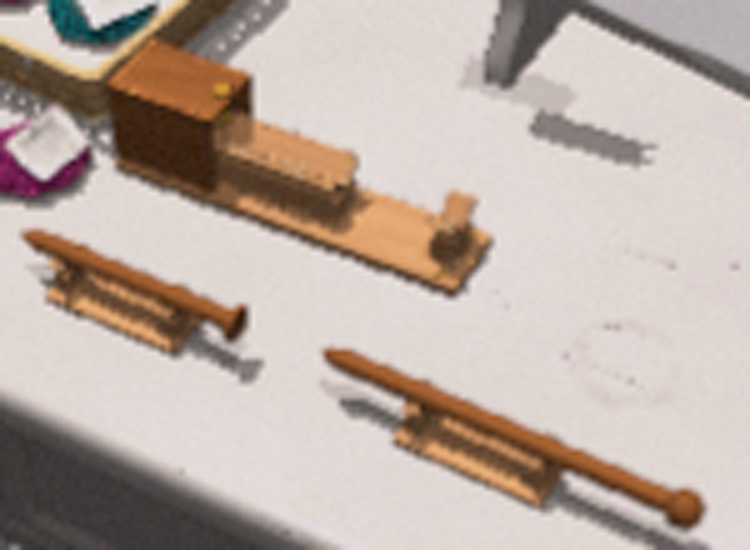

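The enlarged crops show the needle tip at (400,267) and tail at (775,231) in the top crop, and at (325,355) and (700,512) in the scene crop. The hood-top corners and groove-wall ends can be read in both, so I'll fit the poses jointly.

```bash
cat > h.py <<'E'
import numpy as np,cv2
from cell import sense,snapshot
def proj(d,T,P):
    P=np.atleast_2d(P);c=P@T[:3,:3].T+T[:3,3];c=c*[1,-1,-1]
    K=np.array([[d['fx'],0,d['cx']],[0,d['fy'],d['cy']],[0,0,1.]])
    return cv2.projectPoints(c,np.zeros(3),np.zeros(3),K,np.array(d['D'],float))[0][:,0]
def wristT(d,s):
    from scipy.spatial.transform import Rotation as R
    W=np.eye(4);W[:3,:3]=R.from_euler('xyz',s['tcp_rot']).as_matrix();W[:3,3]=s['eef_pos']
    return np.linalg.inv(W@np.array(d['hand_eye']))
def pose(p,L,z=None):
    L=np.array(L)/1000;c,s=np.cos(p[2]),np.sin(p[2])
    return np.c_[p[0]+c*L[:,0]-s*L[:,1],p[1]+s*L[:,0]+c*L[:,1],L[:,2]]
E
python3 - <<'E'
from h import *
from scipy.optimize import least_squares
D={n:snapshot(n) for n in('scene','top')}
t=lambda L:np.array(L)/4+[220-.375,155-.375]
q=lambda L:np.array(L)/5+[240-.4,150-.4]
G=[[30,124,86],[30,35,86],[-30,35,86],[-30,124,86]]
obs=[('top',G+[[22.5,-155,56],[22.5,-60,56],[-22.5,-60,56]],t([[22,63],[143,45],[155,122],[32,140],[418,35],[285,52],[292,106]])),
('scene',G+[[22.5,-155,56],[22.5,-60,56]],q([[157,40],[250,78],[215,118],[110,82],[475,200],[357,158]]))]
def f(p,obs):return np.concatenate([(proj(D[n],D[n]['camera_from_world'],pose(p,L))-o).ravel() for n,L,o in obs])
r=least_squares(f,[.6,.05,.1],args=(obs,),loss='soft_l1');print('gauge',r.x,f(r.x,obs).reshape(-1,2).round(1).tolist())
N=[[0,120,40],[0,-155,40]]
ob2=[('top',N,t([[400,267],[775,231]])),('scene',N,q([[325,354],[701,515]]))]
r2=least_squares(f,[.45,0,.1],args=(ob2,));print('needle',r2.x,f(r2.x,ob2).reshape(-1,2).round(1).tolist())
print('groove',pose(r.x,[[0,-105,50]]), 'mouth',pose(r.x,[[0,35,50]]))
E
```

```text
gauge [0.59620555 0.10527372 0.01266269] [[0.7, -1.1], [1.3, -0.3], [0.1, 0.6], [-0.5, -0.1], [-1.1, -0.0], [0.1, -0.4], [-0.1, 0.8], [-0.9, -0.1], [0.6, -0.3], [-1.2, 1.1], [-0.6, 0.4], [0.4, -0.2], [0.7, -0.6]]
needle [ 0.45201689 -0.14066543 -0.00928765] [[-0.0, 0.0], [0.4, -0.6], [-0.7, -0.6], [-0.0, 0.7]]
groove [[5.97535099e-01 2.82133069e-04 5.00000000e-02]] mouth [[0.59576237 0.14027091 0.05      ]]
```

Call:
servo_tool:
  targets:
    - [0.047,-0.165,0,-0.916]
    - [0.047,-0.165,0,-0.916]
    - [0.047,-0.165,0,-0.916]
    - [0.047,-0.165,0,-0.916]
    - [0.047,-0.165,0,-0.916]
  gripper: 1

```text
t: 0.82
eef_pos: [0.3124, 0.3541, 0.2482]
tcp_rot: [3.141, -0.0, 2.358]
wrist_force: [1.1, -0.4, 0.2]
gripper_width: 0.0854
finger_force: 0.0
```

Call:
servo_tool:
  targets:
    - [0.047,-0.165,0,-0.916]
    - [0.047,-0.165,0,-0.916]
    - [0.047,-0.165,0,-0.916]
    - [0.047,-0.165,0,-0.916]
    - [0.047,-0.165,0,-0.916]

```text
t: 1.45
eef_pos: [0.3827, 0.1068, 0.2484]
tcp_rot: [3.141, -0.0, 1.959]
wrist_force: [0.3, -0.6, -0.4]
gripper_width: 0.0854
finger_force: 0.0
```

Call:
servo_tool:
  targets:
    - [0.047,-0.165,0,-0.916]
    - [0.047,-0.165,0,-0.916]
    - [0.047,-0.165,0,-0.916]
    - [0.047,-0.165,0,-0.916]
    - [0.047,-0.165,0,-0.916]

```text
t: 2.08
eef_pos: [0.4532, -0.1405, 0.2485]
tcp_rot: [3.141, -0.001, 1.559]
wrist_force: [0.7, -0.3, -0.5]
gripper_width: 0.0854
finger_force: 0.0
```

Positions track well. I'll check with the wrist camera.

```bash
python3 - <<'E'
from h import *
s=sense();d=snapshot('wrist');T=wristT(d,s)
im=cv2.cvtColor(d['color'],cv2.COLOR_RGB2BGR)
p=[.452,-.1407,-.0093];pr=proj(d,T,pose(p,[[0,120,40],[0,0,40],[0,-155,40]]));print(pr.round(1))
for u in pr: cv2.drawMarker(im,tuple(int(round(x)) for x in u),(255,0,0),0,10,1)
cv2.imwrite('pics/w1.png',im)
E
```

```text
[[316.   34.5]
 [316.6 168.1]
 [317.2 306.4]]
```

View pics/w1.png

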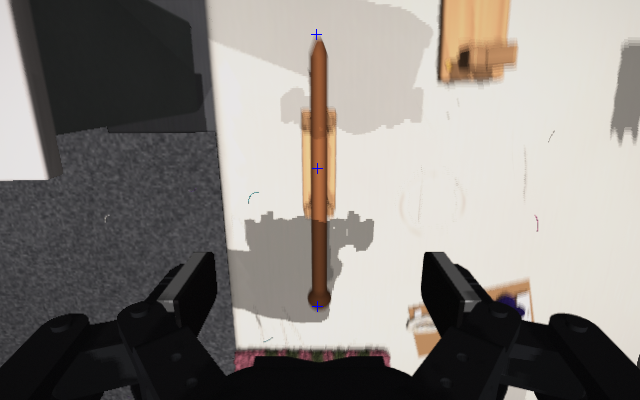

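The wrist view shows the tip at (318,38) and the tail at (319,308), so the needle is about 2 mm further in x than estimated and 1–2 mm less in y. I'll descend and grasp.

Call:
servo_tool:
  targets:
    - [0.003,-0.004,-0.15,0]
    - [0,0,-0.15,0]
    - [0,0,-0.15,0]
    - [0,0,-0.15,0]
    - [0,0,-0.09,0]

```text
t: 2.75
eef_pos: [0.4525, -0.1396, 0.039]
tcp_rot: [-3.138, -0.0, 1.562]
wrist_force: [-0.9, -0.2, 0.6]
gripper_width: 0.0853
finger_force: 0.0
```

Call:
servo_tool:
  targets:
    - [0,0,0,0]
    - [0,0,0,0]
    - [0,0,0,0]
    - [0,0,0,0]
    - [0,0,0,0]
  gripper: -1
  newtons: 35

```text
t: 3.38
eef_pos: [0.4528, -0.1402, 0.0423]
tcp_rot: [-3.14, -0.002, 1.562]
wrist_force: [-4.1, -0.2, 8.3]
gripper_width: 0.0148
finger_force: 34.0
```

Call:
servo_tool:
  targets:
    - [0,0,0,0]
    - [0,0,0,0]
    - [0,0,0,0]
    - [0,0,0,0]
    - [0,0,0,0]

```text
t: 4.0
eef_pos: [0.4529, -0.1402, 0.0423]
tcp_rot: [-3.14, -0.002, 1.562]
wrist_force: [-3.6, 0.5, 7.8]
gripper_width: 0.0142
finger_force: 34.0
```

Call:
servo_tool:
  targets:
    - [0,0,0.05,0]
    - [0,0,0.08,0]
    - [0,0,0.08,0]
    - [0,0,0.08,0]
    - [0,0,0.02,0]

```text
t: 4.62
eef_pos: [0.4557, -0.1405, 0.1365]
tcp_rot: [3.136, -0.0, 1.562]
wrist_force: [-0.4, 0.4, -1.4]
gripper_width: 0.0148
finger_force: 34.2
```

Call:
servo_tool:
  targets:
    - [0.06,0.06,0,0.05]
    - [0.12,0.12,0,0.05]
    - [0.12,0.12,0,0.05]
    - [0.12,0.12,0,0.05]
    - [0.06,0.05,0,0.05]

```text
t: 5.25
eef_pos: [0.6001, 0.0072, 0.1326]
tcp_rot: [-3.141, -0.002, 1.591]
wrist_force: [-0.3, 0.1, -0.8]
gripper_width: 0.0147
finger_force: 34.2
```

```bash
python3 - <<'E'
from h import *
s=sense();print(s['eef_pos'],s['tcp_rot'],s['gripper_width'],s['wrist_force']);d=snapshot('wrist');T=wristT(d,s)
im=cv2.cvtColor(d['color'],cv2.COLOR_RGB2BGR)
g=[.5962,.1053,.01266]
pr=proj(d,T,pose(g,[[0,-155,56],[22.5,-155,56],[-22.5,-155,56],[22.5,-60,56],[-22.5,-60,56],[30,35,86],[-30,35,86]]));print(pr.round(1))
for u in pr: cv2.drawMarker(im,tuple(int(round(x)) for x in u),(255,0,0),0,10,1)
cv2.imwrite('pics/w2.png',cv2.convertScaleAbs(im,alpha=1.3))
E
```

```text
[0.60010082 0.00717396 0.13258491] [-3.14093593e+00 -1.76219002e-03  1.59103043e+00] 0.014698196104904809 [-0.33575729  0.14035402 -0.76269759]
[[313.5 295.3]
 [347.8 295.5]
 [279.2 295. ]
 [352.8 151.7]
 [275.2 151.2]
 [384.4 -57.8]
 [243.4 -58.9]]
```

View pics/w2.png

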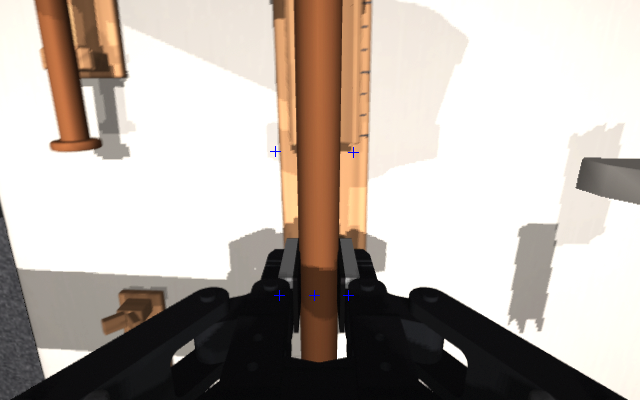

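The held needle spans about columns 300–340, and the groove wall end at row ~150 agrees with the prediction. Laterally the gauge looks a few mm further right than predicted. I'll enlarge to measure it.

```bash
python3 - <<'E'
from h import *
im=cv2.imread('pics/w2.png')[0:260,240:400]
s=sense();d=snapshot('wrist');T=wristT(d,s)
g=[.5962,.1053,.01266]
print(proj(d,T,pose(g,[[-32,-60,12],[32,-60,12],[-32,-100,12],[32,-100,12],[-22.5,20,56],[22.5,20,56],[-22.5,-60,56],[22.5,-60,56]])).round(1))
cv2.imwrite('pics/w2c.png',cv2.resize(im[:200],None,fx=3,fy=3,interpolation=cv2.INTER_CUBIC))
E
```

```text
[[265.9 143.1]
 [357.1 143.9]
 [267.7 197.6]
 [354.9 198.3]
 [267.5   1.6]
 [354.    2.6]
 [271.6 154. ]
 [349.  154.6]]
```

View pics/w2c.png

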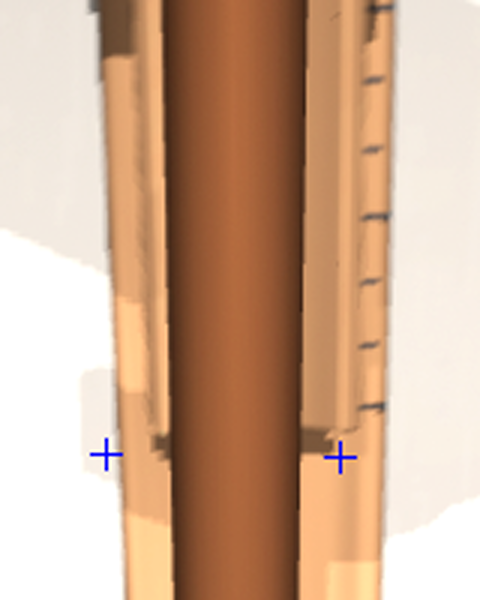

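The picture was taken while the arm was still settling, so I'll repeat it settled and with the predicted needle and gauge edges.

Call:
servo_tool:
  targets:
    - [0,0,0,0]
    - [0,0,0,0]
    - [0,0,0,0]
    - [0,0,0,0]
    - [0,0,0,0]

```text
t: 5.98
eef_pos: [0.5979, 0.0005, 0.1344]
tcp_rot: [3.141, -0.0, 1.583]
wrist_force: [0.5, -0.4, -0.6]
gripper_width: 0.0145
finger_force: 34.3
```

```bash
python3 - <<'E'
from h import *
s=sense();d=snapshot('wrist');T=wristT(d,s);e=s['eef_pos']
print(e,s['tcp_rot'],d['cx'],np.array(d['hand_eye']).round(3).tolist())
im=cv2.cvtColor(d['color'],cv2.COLOR_RGB2BGR)
g=[.5962,.1053,.01266]
P=proj(d,T,pose(g,[[-32,-60,12],[32,-60,12],[-32,-100,12],[32,-100,12],[-22.5,20,56],[22.5,20,56],[-22.5,-60,56],[22.5,-60,56]]))
a=s['tcp_rot'][2]-np.pi/2;n=np.array([-np.sin(a),np.cos(a),0])
Q=proj(d,T,[e+[0,0,.002]+n*k for k in(.05,.1)])
print(P.round(1).tolist(),Q.round(1).tolist())
for u in np.r_[P,Q]: cv2.drawMarker(im,tuple(int(round(x)) for x in u),(255,0,0),0,6,1)
im=cv2.convertScaleAbs(im,alpha=1.3)[:230,220:420]
cv2.imwrite('pics/w3c.png',cv2.resize(im,None,fx=2.6,fy=2.6,interpolation=cv2.INTER_CUBIC))
E
```

```text
[5.97874437e-01 5.28539354e-04 1.34449626e-01] [ 3.14137059e+00 -2.82625085e-04  1.58312989e+00] 318.5843456141577 [[-0.0, 0.96, 0.282, 0.072], [1.0, 0.001, -0.001, 0.0], [-0.001, 0.282, -0.96, -0.124], [0.0, 0.0, 0.0, 1.0]]
[[271.8, 131.1], [363.1, 131.0], [273.8, 186.2], [361.3, 186.1], [273.6, -15.1], [360.5, -15.1], [278.5, 139.4], [356.2, 139.4]] [[317.9, 154.9], [317.7, -1.9]]
```

View pics/w3c.png

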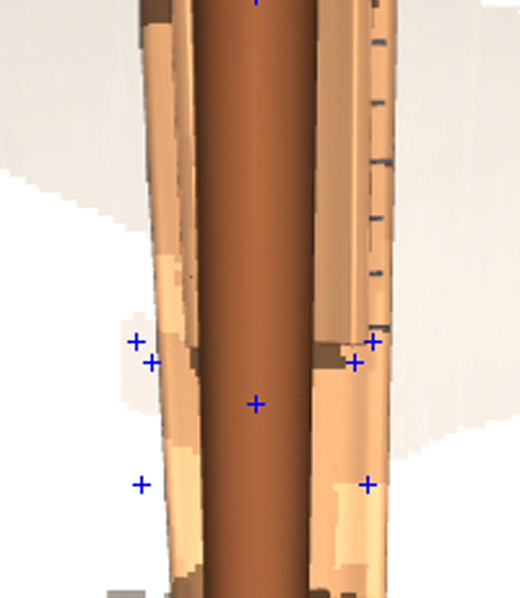

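In the settled view the held needle matches its prediction at crop column 256. The base centre sits at about 276 where 254 was predicted, so the gauge is about 5–6 mm further in x and turned about 0.016 rad more. I'll correct that and lower in steps.

Call:
servo_tool:
  targets:
    - [0.01,0.006,-0.04,0.1]
    - [0.008,0.006,-0.06,0.08]
    - [0,0,-0.06,0]
    - [0,0,-0.04,0]
    - [0,0,-0.03,0]

```text
t: 6.65
eef_pos: [0.6027, 0.0041, 0.0638]
tcp_rot: [-3.14, 0.0, 1.599]
wrist_force: [-1.0, -0.3, -1.3]
gripper_width: 0.0144
finger_force: 34.3
```

Call:
servo_tool:
  targets:
    - [0,0,-0.007,0]
    - [0,0,-0.007,0]
    - [0,0,-0.007,0]
    - [0,0,0,0]
    - [0,0,0,0]

```text
t: 7.28
eef_pos: [0.6035, 0.0044, 0.0592]
tcp_rot: [3.141, -0.0, 1.599]
wrist_force: [1.1, 0.1, -0.8]
gripper_width: 0.0146
finger_force: 34.3
```

Call:
servo_tool:
  targets:
    - [0,0,-0.008,0]
    - [0,0,-0.008,0]
    - [0,0,-0.006,0]
    - [0,0,0,0]
    - [0,0,0,0]

```text
t: 7.9
eef_pos: [0.6035, 0.0044, 0.0526]
tcp_rot: [3.141, -0.0, 1.6]
wrist_force: [0.1, 0.5, 2.5]
gripper_width: 0.0146
finger_force: 34.6
```

Call:
servo_tool:
  targets:
    - [0,0,-0.003,0]
    - [0,0,0,0]
    - [0,0,0,0]
    - [0,0,0,0]
    - [0,0,0,0]

```text
t: 8.52
eef_pos: [0.6035, 0.0044, 0.0525]
tcp_rot: [-3.142, -0.001, 1.599]
wrist_force: [-2.7, 0.1, 6.8]
gripper_width: 0.015
finger_force: 35.2
```

Call:
servo_tool:
  targets:
    - [0,0,0,0]
    - [0,0,0,0]
    - [0,0,0,0]
    - [0,0,0,0]
    - [0,0,0,0]
  gripper: 1

```text
t: 9.15
eef_pos: [0.6033, 0.0043, 0.0514]
tcp_rot: [-3.141, 0.0, 1.599]
wrist_force: [-0.1, -0.3, 0.4]
gripper_width: 0.0855
finger_force: 0.0
```

Call:
servo_tool:
  targets:
    - [0,0,0.08,0]
    - [0,0,0.12,0]
    - [0,0,0.12,0]
    - [0,0,0.12,0]
    - [0,0,0.06,0]

```text
t: 9.78
eef_pos: [0.6044, 0.0041, 0.2037]
tcp_rot: [3.138, -0.0, 1.599]
wrist_force: [-0.0, -0.1, -0.0]
gripper_width: 0.0857
finger_force: 0.0
```

Call:
servo_tool:
  targets:
    - [0,-0.13,0,0]
    - [0,-0.13,0,0]
    - [0,-0.13,0,0]
    - [0,-0.13,0,0]
    - [0,0,0,0]
  gripper: -1

```text
t: 10.4
eef_pos: [0.6015, -0.1572, 0.2012]
tcp_rot: [-3.14, 0.003, 1.591]
wrist_force: [-0.1, -0.7, 0.1]
gripper_width: 0.0001
finger_force: 0.0
```

```bash
python3 - <<'E'
from h import *
s=sense();d=snapshot('wrist');T=wristT(d,s);print(s['eef_pos'],s['t'])
im=cv2.cvtColor(d['color'],cv2.COLOR_RGB2BGR)
g=[.6007,.109,.029]
P=proj(d,T,pose(g,[[0,15,50],[0,-107,50],[0,-262,50],[-22.5,-60,56],[22.5,-60,56],[30,35,86],[-30,35,86]]));print(P.round(1).tolist())
im=cv2.convertScaleAbs(im,alpha=1.3)
for u in P: cv2.drawMarker(im,tuple(int(round(x)) for x in u),(255,0,0),0,6,1)
cv2.imwrite('pics/w4.png',im)
E
```

```text
[ 0.60147614 -0.15724342  0.20115557] 10.4
[[325.5, -265.7], [326.2, -41.0], [326.8, 177.0], [291.1, -126.5], [361.3, -127.2], [386.5, -382.0], [266.6, -380.8]]
```

View pics/w4.png

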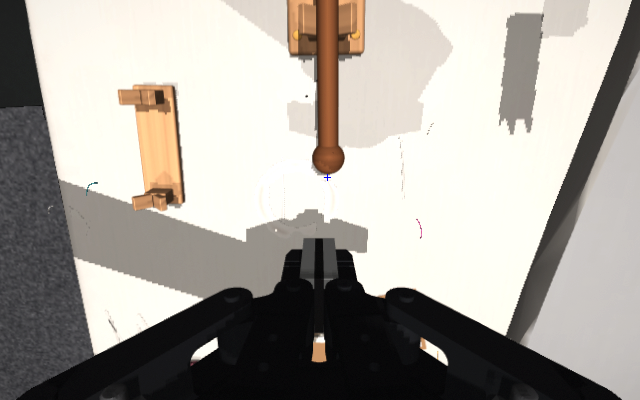

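The needle lies in the groove with its knob at (328,157), in line with the prediction, and its tail is at about y = −0.151. I'll drop the shut fingers in behind the tail.

Call:
servo_tool:
  targets:
    - [0.009,-0.06,0,0]
    - [0.008,-0.06,0,0]
    - [0,0,-0.12,0]
    - [0,0,-0.15,0]
    - [0,0,-0.15,0]

```text
t: 11.08
eef_pos: [0.6092, -0.1883, 0.0745]
tcp_rot: [3.14, 0.001, 1.6]
wrist_force: [1.0, -0.1, 0.1]
gripper_width: 0.0001
finger_force: 0.0
```

Call:
servo_tool:
  targets:
    - [0,0,-0.1,0]
    - [0,0,0,0]
    - [0,0.02,0,0]
    - [0,0.02,0,0]
    - [0,0,0,0]

```text
t: 11.7
eef_pos: [0.6098, -0.1744, 0.0469]
tcp_rot: [3.139, -0.001, 1.601]
wrist_force: [1.0, 0.2, -0.5]
gripper_width: -0.0001
finger_force: 0.0
```

Call:
servo_tool:
  targets:
    - [0,0,0,0]
    - [0,0.005,0,0]
    - [0,0.005,0,0]
    - [0,0.005,0,0]
    - [0,0,0,0]

```text
t: 12.32
eef_pos: [0.6084, -0.1709, 0.0453]
tcp_rot: [-3.141, -0.0, 1.6]
wrist_force: [0.7, 0.4, -0.1]
gripper_width: 0.0001
finger_force: 0.0
```

Call:
servo_tool:
  targets:
    - [0,0.007,0,0]
    - [0,0.007,0,0]
    - [0,0.007,0,0]
    - [0,0.007,0,0]
    - [0,0.007,0,0]

```text
t: 12.95
eef_pos: [0.6085, -0.1608, 0.0455]
tcp_rot: [3.142, 0.001, 1.599]
wrist_force: [0.3, -0.7, -0.4]
gripper_width: -0.0002
finger_force: 0.4
```

Call:
servo_tool:
  targets:
    - [0,0.007,0,0]
    - [0,0.007,0,0]
    - [0,0.007,0,0]
    - [0,0.007,0,0]
    - [0,0.007,0,0]

```text
t: 13.58
eef_pos: [0.6083, -0.15, 0.0454]
tcp_rot: [-3.141, -0.0, 1.599]
wrist_force: [-0.2, -0.9, 0.0]
gripper_width: -0.0002
finger_force: 0.4
```

Call:
servo_tool:
  targets:
    - [0,0.007,0,0]
    - [0,0.007,0,0]
    - [0,0.007,0,0]
    - [0,0.007,0,0]
    - [0,0,0,0]

```text
t: 14.2
eef_pos: [0.6085, -0.1413, 0.0454]
tcp_rot: [-3.142, -0.0, 1.6]
wrist_force: [-0.4, -0.6, 0.5]
gripper_width: -0.0001
finger_force: 0.1
```

Call:
servo_tool:
  targets:
    - [0,0.005,0,0]
    - [0,0.005,0,0]
    - [0,0.005,0,0]
    - [0,0.005,0,0]
    - [0,0.005,0,0]

```text
t: 14.82
eef_pos: [0.6084, -0.1342, 0.0454]
tcp_rot: [-3.141, 0.0, 1.599]
wrist_force: [-0.2, -1.0, -0.3]
gripper_width: 0.0001
finger_force: 0.4
```

Call:
servo_tool:
  targets:
    - [0,0.003,0,0]
    - [0,0.003,0,0]
    - [0,0.003,0,0]
    - [0,0.003,0,0]
    - [0,0.003,0,0]

```text
t: 15.45
eef_pos: [0.6084, -0.1297, 0.0455]
tcp_rot: [-3.142, 0.0, 1.599]
wrist_force: [0.0, -1.0, -0.0]
gripper_width: -0.0004
finger_force: 0.5
```

Call:
servo_tool:
  targets:
    - [0,0.003,0,0]
    - [0,0.003,0,0]
    - [0,0.003,0,0]
    - [0,0.003,0,0]
    - [0,0.003,0,0]

```text
t: 16.08
eef_pos: [0.6083, -0.126, 0.0456]
tcp_rot: [3.142, 0.001, 1.599]
wrist_force: [-1.1, -1.9, 0.9]
gripper_width: 0.0
finger_force: 1.3
```

Call:
servo_tool:
  targets:
    - [0,0.003,0,0]
    - [0,0.003,0,0]
    - [0,0.003,0,0]
    - [0,0.003,0,0]
    - [0,0,0,0]

```text
t: 16.7
eef_pos: [0.6083, -0.1221, 0.0455]
tcp_rot: [-3.141, 0.0, 1.599]
wrist_force: [-2.3, -4.4, 1.9]
gripper_width: -0.0002
finger_force: 2.3
```

Call:
servo_tool:
  targets:
    - [0,0.003,0,0]
    - [0,0.003,0,0]
    - [0,0.003,0,0]
    - [0,0.003,0,0]
    - [0,0,0,0]

```text
t: 17.32
eef_pos: [0.6082, -0.1179, 0.0454]
tcp_rot: [-3.141, -0.0, 1.599]
wrist_force: [-2.0, -4.5, 2.3]
gripper_width: -0.0
finger_force: 2.1
```

Call:
servo_tool:
  targets:
    - [0,0.003,0,0]
    - [0,0.003,0,0]
    - [0,0.003,0,0]
    - [0,0,0,0]
    - [0,0,0,0]

```text
t: 17.95
eef_pos: [0.6081, -0.1153, 0.0454]
tcp_rot: [-3.141, -0.0, 1.599]
wrist_force: [-3.0, -4.6, 2.0]
gripper_width: 0.0002
finger_force: 2.2
```

Call:
servo_tool:
  targets:
    - [-0.002,0.003,0,0]
    - [-0.002,0.003,0,0]
    - [0,0.003,0,0]
    - [0,0,0,0]
    - [0,0,0,0]

```text
t: 18.58
eef_pos: [0.6077, -0.1128, 0.0455]
tcp_rot: [3.141, 0.001, 1.599]
wrist_force: [0.9, -5.7, 0.2]
gripper_width: 0.0002
finger_force: 2.5
```

Call:
servo_tool:
  targets:
    - [0,0.003,0,0]
    - [0,0.003,0,0]
    - [0,0.003,0,0]
    - [0,0,0,0]
    - [0,0,0,0]

```text
t: 19.2
eef_pos: [0.6078, -0.1116, 0.0457]
tcp_rot: [3.14, 0.003, 1.598]
wrist_force: [-0.8, -6.9, -0.4]
gripper_width: 0.0001
finger_force: 3.3
```

Call:
servo_tool:
  targets:
    - [0,0.003,0,0]
    - [0,0.003,0,0]
    - [0,0,0,0]
    - [0,0,0,0]
    - [0,0,0,0]

```text
t: 19.82
eef_pos: [0.6078, -0.1107, 0.0458]
tcp_rot: [3.14, 0.004, 1.598]
wrist_force: [0.4, -8.2, 0.8]
gripper_width: 0.0001
finger_force: 3.9
```

Force now rises about 1.4 N per mm, which is the spring rate of the stop, and it is about 3.6 N above the steady drag. The point is on the stop, so I'll back off and lift away.

Call:
servo_tool:
  targets:
    - [0,-0.02,0,0]
    - [0,-0.05,0,0]
    - [0,-0.08,0,0]
    - [0,0,0,0]
    - [0,0,0.1,0]

```text
t: 20.45
eef_pos: [0.6051, -0.1506, 0.073]
tcp_rot: [-3.136, -0.004, 1.6]
wrist_force: [0.7, 0.0, 0.8]
gripper_width: 0.0
finger_force: 0.0
```

Call:
servo_tool:
  targets:
    - [0,0,0.15,0]
    - [0,0,0.15,0]
    - [0,0,0.12,0]
    - [0,0,0,0]
    - [0,0,0,0]

```text
t: 21.08
eef_pos: [0.607, -0.1512, 0.2007]
tcp_rot: [-3.141, -0.002, 1.601]
wrist_force: [0.1, 0.6, -1.1]
gripper_width: -0.0001
finger_force: 0.0
```

```bash
python3 - <<'E'
from h import *
s=sense();d=snapshot('wrist');T=wristT(d,s);print(s['eef_pos'],s['t'])
im=cv2.cvtColor(d['color'],cv2.COLOR_RGB2BGR)
P=proj(d,T,[[.6073,-.0997,.05]]);print('expected tail',P.round(1).tolist())
im=cv2.convertScaleAbs(im,alpha=1.3)
for u in P: cv2.drawMarker(im,tuple(int(round(x)) for x in u),(255,0,0),0,6,1)
w=cv2.resize(im[:240],(480,180));t=cv2.cvtColor(snapshot('top')['color'],cv2.COLOR_RGB2BGR)[150:250,200:420]
cv2.imwrite('pics/end.png',np.vstack([cv2.resize(w,(660,248)),cv2.resize(t,(660,300))]))
E
```

```text
[ 0.60704277 -0.15123029  0.20069136] 21.075
expected tail [[320.6, 118.6]]
```

View pics/end.png

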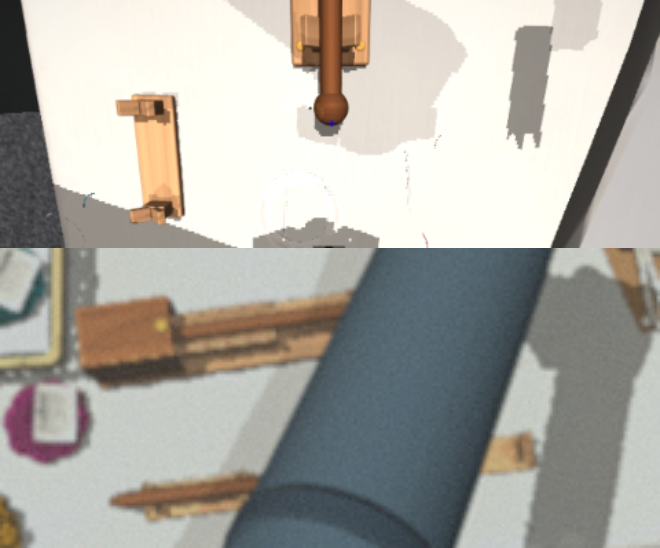

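The needle lies in the groove with its point under the hood. Its tail is at the predicted pixel, so it did not spring back, and the short needle is still in its rest. I'll hand in the job.

```bash
python3 -c "from cell import finish_job;print(finish_job())"
```

```text
the job is handed in; nothing more can be done
None
```

The long needle lies in the groove with its point under the hood, pressed on the sprung stop with about 3.6 N, well short of full depth. The short needle and other goods were not touched, and the job was handed in at about 21 s.

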